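# Find the solid silver slug on the bench balance

## Robot

A 6-joint arm with a two-finger parallel gripper is mounted at the origin on the work surface. World frame = base frame: x ahead of the robot, y to its left, z up, the work surface at z = 0. Lengths are in m, angles in rad, forces in N, time in s.
With the tool pointing down it reaches from about 0.35 to 0.8 m from the base axis. Payload 7.3 kg.
Tool frame: the origin (TCP) lies between the finger pads; the fingertips stand 25 mm ahead of it and the grasp point (between the pads) lies 6 mm ahead of it (r.tip_extent is the distance from the TCP to the fingertips, in m); z points along the fingers, y is the line along which they close (so a half turn about z gives the same grasp; the last joint's range is limited). The gripper opens to 85 mm and grips with 20 to 120 N. Pads are 22 mm wide; open, the fingers measure 114 mm over their backs; the gripper's body (76 mm by 85 mm) begins 54 mm behind the grasp point. The pads swing forward as they close: fully open they stand 13 mm farther back than shut.
Start: joints at [-1.332, 0.342, 1.524, -0, 1.275, -0.146], TCP at [0.197, -0.487, 0.256] pointing down, gripper open.
Joint ranges: [-2.53, 2.53], [-0.77, 2.02], [0.04, 2.7], [-1, 4.14], [0.28, 2.66], [-3.11, 3.11]. Speed limits (rad/s): [2.57, 2.57, 3.14, 3.14, 3.14, 3.14].

## Interface

Orientations are given as a unit quaternion [x, y, z, w].
In Python, from workcell import r, command_gripper, optics gives the robot as it stands. The module is installed in compiled form; this text tells all that it offers. Calls block until the motion is done:
- r.reach(position, orientation): joint-space move of the TCP to a pose.
- r.move_straight(position, orientation=None, speed=0.15, max_force=None): straight line of the TCP; orientation=None keeps the orientation; speed is the mean speed in m/s. With max_force (N) it stops when the force on the tool has changed by that much, and returns True; else False.
- r.movej(angles): joint-space move.
- command_gripper(opening, force=None): finger opening in m; force is the grip in N (None keeps the last); returns when the fingers have stopped.
- r.hold(seconds).
- r.solve_ik(position, orientation): joint angles nearest the present ones, or None.
- r.read_state(): the state.
- optics.get_image(name): name is "scene" or "top" or "wrist"; returns (picture, depth): 384x512x3 uint8, red, green, blue; 384x512 float32, m along the optical axis (not along the pixel's ray), 0 where there is no reading.
- optics.camera_model(name): a dict with "K" (3x3 intrinsics, pixels), "R" (3x3) and "t" (3): a world point X has camera coordinates R X + t; the wrist camera has in their place "tool_from_camera" (4x4, takes a point from camera to tool coordinates, whose origin is the TCP and whose axes are the flange's). Camera axes: x right, y down, z forward; pixel columns grow to the right and rows downward; lengths in m; the calibration is good to about 2 mm. A picture is of the moment at which its call begins: read the wrist's pose just before it. camera_model takes no time and is no camera call.
A pose or a line that the arm cannot do raises r.PlanningError and nothing moves.
- r.finish_job(): hands the job in; it is judged then, once.
The state is a dict: "time_s": time; "joint_positions": joint angles; "dq": joint speeds; "tau": joint torques, N m; "eef_pos": TCP position; "eef_rot": TCP orientation; "contact_force": force on the tool from outside, world axes, zero at the start; "torque": the same for the moment, N m; "grip_width": finger opening in m; "grip_force": force on a finger pad.
Only numpy, scipy, OpenCV 4.12 (cv2) and the standard library are available. Lean on these libraries where they do the work, as an engineer would, in place of code of your own. Each camera call takes 0.05 s, during which the arm holds its last target. There are 200 camera calls.

## Task

The two slugs in the sloping rack look the same, but one is solid silver and the other is only plated brass, which is lighter. Set one on each plate of the balance, let go and let it settle; then put the slug whose plate drops into the melting dish, and leave the other one standing on its plate. Set the slugs down gently and leave the other things on the bench where they are.

Things in the scene. Friction and masses are not known exactly. Their poses are not given: they have to be found in the camera images.
- slug_a: plain silver-coloured cylinder, 24 mm across, 50 mm long, 0.18 to 0.25 kg; the two look alike, one (solid silver) is 14 to 35 percent heavier than the other. Origin at its middle, z along its axis. It starts in either bore of the rack, 30 mm standing out of the sloping face and square to it within about 4 degrees
- slug_b: plain silver-coloured cylinder, 24 mm across, 50 mm long, 0.18 to 0.25 kg; the two look alike, one (solid silver) is 14 to 35 percent heavier than the other. Origin at its middle, z along its axis. It starts in either bore of the rack, 30 mm standing out of the sloping face and square to it within about 4 degrees
- rack: fixed beech rack 150 mm wide (y). Origin under its middle on the bench, x to its back. Its face slopes 35 degrees, low at the front, so the slugs' tops lean 35 degrees towards -x. Two bores 25.4 mm wide, 20 mm deep at y = -40 and +40; mouths at x = -19 mm, 55 mm above the bench. Five thin doming punches stand 42 mm up the slope behind them, up to 33 mm proud, leaning the same way
- balance: fixed two-plate trip balance, blue base 115 mm deep (x), 270 mm wide (y), 48 mm high. Origin under its middle on the bench; its arms lie along its y axis, left is +y. Two round flat steel plates stand above the beam ends. Behind it a block of brass weights (45 mm high) and a blue cup of files (140 mm high) stand fixed
- beam (a joint): tilt of the balance beam in rad: 0 level, positive when the left (+y) plate is low; stops at +0.11 and -0.11. Empty, it rests level (spring 0.08 N m/rad, damping 0.12 N m s/rad). With both slugs on it takes 1 to 2 s to drop to the stop on the heavier side. Plates are 85 mm either side of the pivot, stay level, and rise or sink 9 mm
- plate_left (a point): centre of the upper face of the left (+y) balance plate, a flat steel disc 110 mm across; 112 mm above the bench when level. The plate sinks under any load and stays level
- plate_right (a point): centre of the upper face of the right (-y) balance plate, the same
- dish_floor (a point): centre of the inner floor of a shallow round terracotta melting dish, 20 mm above the bench; floor about 65 mm across, walls flaring to 78 mm at the rim, which is 16 mm above the floor and 90 mm across outside. z up. Fixed on a 150 mm square grey soldering board; its steel and wood handle reaches 210 mm out to -x
- hammer: bystander: hammer lying on the bench, 200 mm long
- doming_block: bystander: brass doming block, 50 mm cube, origin under its middle
- stone_box: bystander: flat white box of stones, 70 x 50 x 20 mm, origin under its middle
- flux_jar: bystander: small jar with a black cap, 50 mm across, 60 mm high, origin under its middle
- bench_block: bystander: steel bench block 65 x 65 x 19 mm, origin under its middle
Not all that is in view belongs to the job. Leave any pink look-alike of the slug_a alone. What is shaped like the slug_b but brown is not meant.

How it is judged:
By the outcome, as a careful person would: the job done as asked, in the order asked, and still so for the second after the job is handed in, with the robot touching nothing.
It also fails if it takes over 72 s, if anything falls off the work surface, if the arm or the gripper's body presses on something with over 40 N, if the wrist force passes 120 N, or if a joint passes its speed limit or range.

## Working session

There is one attempt and no reset: what is moved stays moved. The work goes in short steps, each a Python script; the robot and the scene stay as the last script left them, time stands still between calls to the robot, and variables do not carry over. Pictures are saved under pics/ and viewed, at most 10 in all, crops included, and the job is handed in when it is done.

```bash
mkdir -p pics
cat > h.py <<'E'
import numpy as np, cv2
from workcell import r, command_gripper, optics
from scipy.spatial.transform import Rotation as Rot
def cloud(name):
    st=r.read_state(); m=optics.camera_model(name); im,d=optics.get_image(name)
    v,u=np.mgrid[:384,:512]; K=np.array(m["K"])
    P=np.stack([(u-K[0,2])/K[0,0]*d,(v-K[1,2])/K[1,1]*d,d],-1)
    if "R" in m: W=(P-np.array(m["t"]))@np.array(m["R"])
    else:
        T=np.array(m["tool_from_camera"]); P=P@T[:3,:3].T+T[:3,3]
        W=P@Rot.from_quat(st["eef_rot"]).as_matrix().T+st["eef_pos"]
    W[d==0]=np.nan
    return im,W
def save(n,im): cv2.imwrite("pics/"+n,cv2.cvtColor(im,cv2.COLOR_RGB2BGR))
E
python3 - <<'E'
from h import *
ims=[]
for n in("top","scene"):
    im,W=cloud(n); np.savez(n+".npz",im=im,W=W); save(n+".png",cv2.resize(im,(800,600)))
    print(n,W[::48,::64].round(2)[:, :, :].tolist()[3][:4])
print(r.read_state())
E
```

```text
top [[0.68, 0.72, -0.0], [0.68, 0.54, -0.0], [0.68, 0.35, 0.02], [0.68, 0.18, -0.0]]
scene [[0.91, -0.67, 0.16], [0.7, -0.77, -0.0], [0.56, -0.59, 0.0], [0.42, -0.41, -0.0]]
{'time_s': 0.1, 'joint_positions': array([-1.33198939e+00,  3.42642882e-01,  1.52490925e+00,  1.72661596e-05,
        1.27537762e+00, -1.46014931e-01]), 'dq': array([ 0.00139602, -0.00292064, -0.00028705, -0.00047998, -0.00073718,
        0.00079219]), 'tau': array([ 1.72163898e-03, -4.34447193e+01, -2.46489519e+01, -1.10478252e-04,
        4.65882025e-03, -1.90820714e-06]), 'eef_pos': array([ 0.19702537, -0.48629177,  0.25570497]), 'eef_rot': array([ 9.81546318e-01,  1.91223375e-01, -2.27582430e-05, -6.68210366e-04]), 'contact_force': array([-0.31169409, -0.13018978, -0.13442161]), 'torque': array([-0.01503047,  0.05683944,  0.02157678]), 'grip_force': 0.0, 'grip_width': 0.08556391921529591}
```

View pics/top.png

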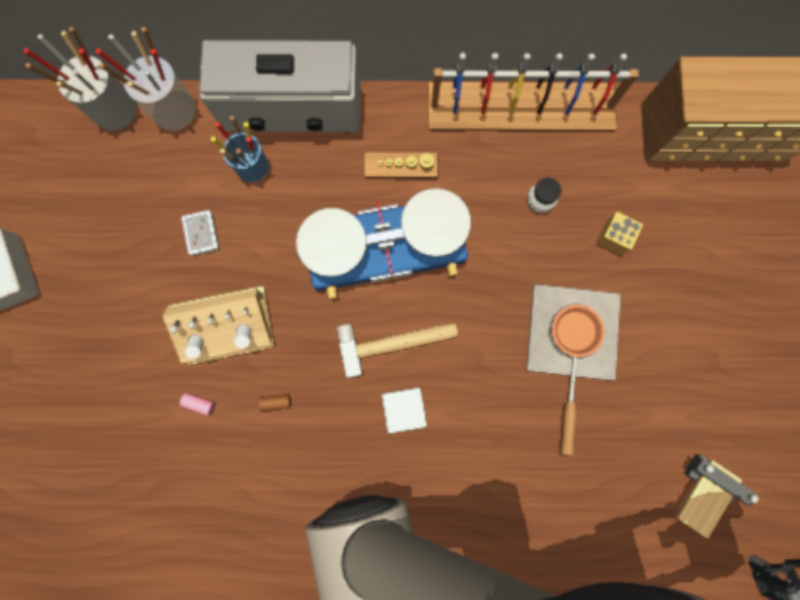

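View pics/scene.png

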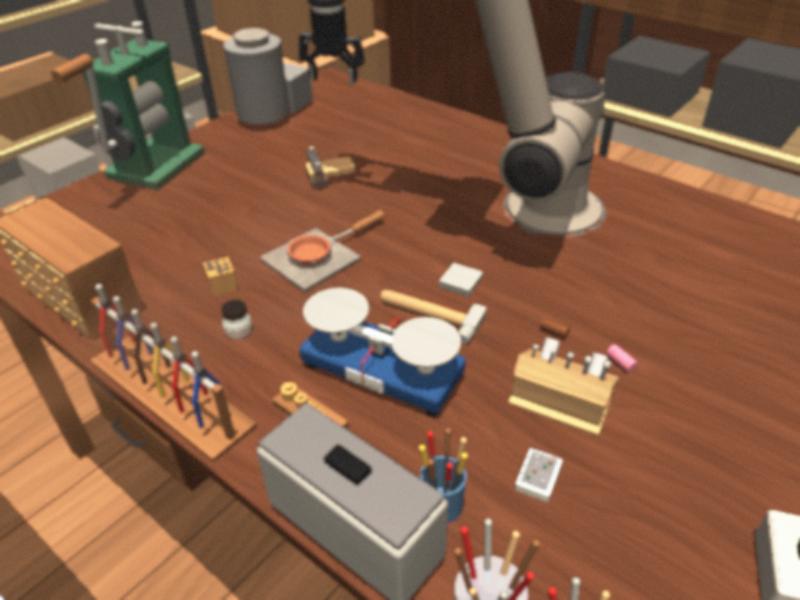

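The top view shows (800x600 px) the two silver slugs in the rack at (194,347) and (243,336). The plates are at (331,242) and (436,222), and the dish is at (578,331). Candidates for slugs are the silver pair in the rack, the pink one at (197,404) and the brown one at (274,402). Only the silver pair fits, since they are silver and stand in the rack's bores.

Run:
```python
from h import *
D=np.load("top.npz"); im,W=D["im"],D["W"]; D2=np.load("scene.npz"); im2,W2=D2["im"],D2["W"]
s=512/800
c=im[int(270*s):int(430*s),int(150*s):int(310*s)]; save("crop.png",cv2.resize(c,(500,500),interpolation=cv2.INTER_CUBIC))
vu=np.mgrid[:384,:512]
def box(c,h): return (abs(vu[1]-c[0]*s)<h*s)&(abs(vu[0]-c[1]*s)<h*s)
hsv=cv2.cvtColor(im,cv2.COLOR_RGB2HSV); z=W[...,2]
for c in((331,242),(436,222)):
    m=box(c,45)&(z>.095)&(z<.125)&(hsv[...,1]<60); P=W[m]
    (x,y),R=cv2.minEnclosingCircle(P[:,:2].astype(np.float32)); print("plate",m.sum(),x,y,R,np.median(P,0))
m=box((578,331),45)&(hsv[...,1]>110)&(z>.015); P=W[m]
(x,y),R=cv2.minEnclosingCircle(P[:,:2].astype(np.float32)); f=P[P[:,2]<.025];print("dish",x,y,R,np.percentile(P[:,2],[1,50,99]),len(f),f.mean(0))
# face plane
m=box((218,326),50)&(hsv[...,1]>70)&(z>.035)&(z<.11); P=W[m]
best=0;rng=np.random.default_rng(0)
for _ in range(500):
    a=P[rng.choice(len(P),3,False)]; n=np.cross(a[1]-a[0],a[2]-a[0]); n/=np.linalg.norm(n)+1e-12
    if n[2]<0:n=-n
    if not .7<n[2]<.92: continue
    k=abs((P-a[0])@n)<.002
    if k.sum()>best:best=k.sum();K=k
Q=P[K];c0=Q.mean(0);n=np.linalg.svd(Q-c0)[2][2];n*=np.sign(n[2])
print("face",len(P),len(Q),c0,n,"slope",np.degrees(np.arccos(n[2])),"yaw",np.degrees(np.arctan2(-n[1],-n[0])))
for nm,I,X in(("top",im,W),("scene",im2,W2)):
    h=(X-c0)@n; S=cv2.cvtColor(I,cv2.COLOR_RGB2HSV)[...,1]
    if nm=="top": C=((194,347),(243,336)); 
    else: C=((548,350),(598,363))
    for c in C:
        m=box(c,22)&(h>.006)&(h<.04); P=X[m]; hh=h[m]
        t=P[hh>.025]; print(nm,c,m.sum(),"top",len(t),t.mean(0).round(4),hh.max().round(4),"all",P.mean(0).round(4))
```

```text
plate 1491 0.6250798106193542 0.10972702503204346 0.05545230209827423 [0.62380387 0.1095363  0.11063527]
plate 1460 0.6583623886108398 -0.05666285753250122 0.055032722651958466 [ 0.65742588 -0.05695088  0.11063993]
dish 0.49273404479026794 -0.2984834611415863 0.04407725855708122 [0.01556815 0.02095374 0.03754715] 546 [ 0.49310029 -0.30190381  0.01939752]
face 1844 1172 [0.49185445 0.29530361 0.06307633] [-0.55884858 -0.11764279  0.82088272] slope 34.82674508515172 yaw 11.887721036941635
top (194, 347) 136 top 91 [0.4599 0.3337 0.0836] 0.0347 all [0.4623 0.3325 0.079 ]
top (243, 336) 126 top 68 [0.4696 0.2532 0.0781] 0.0341 all [0.4786 0.2547 0.0771]
scene (548, 350) 374 top 85 [0.4046 0.2334 0.0317] 0.0392 all [0.4238 0.233  0.0307]
scene (598, 363) 431 top 136 [0.3937 0.3215 0.0363] 0.0392 all [0.4072 0.3167 0.0333]
```

View pics/crop.png

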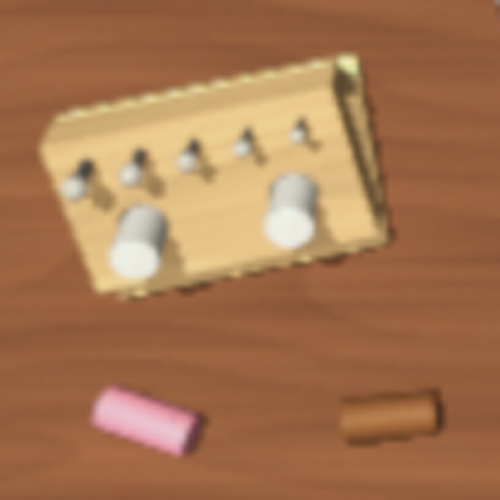

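The crop confirms two silver cylinders standing in the rack at crop px (135,262) and (290,225). The pink and brown ones lie on the bench and will be left alone. Next I take a closer look with the wrist camera.

```bash
cat >> h.py <<'E'
def frame(z,y):
    z=np.array(z,float)/np.linalg.norm(z); x=np.cross(y,z); x/=np.linalg.norm(x)
    return Rot.from_matrix(np.stack([x,np.cross(z,x),z],1)).as_quat()
def pick_q(pos,z,y):
    "of the two half-turn grasps: the one with the smaller joint-6 angle"
    c=[]
    for s in(1,-1):
        q=frame(z,s*np.array(y)); j=r.solve_ik(pos,q)
        if j is not None: c.append((abs(j[5]),q,j))
    c.sort(key=lambda e:e[0])
    return c[0][1],c[0][2]
E
python3 - <<'E'
from h import *
m=optics.camera_model("wrist"); print(np.round(m["tool_from_camera"],3).tolist(), np.round(m["K"],0).tolist())
psi=np.radians(11.5); n=np.array([-.5736*np.cos(psi),-.5736*np.sin(psi),.8192]); y=np.array([-np.sin(psi),np.cos(psi),0])
mid=np.array([.465,.293,.08])
for d in(.14,.1):
    q=pick_q(mid+d*n,-n,y); print(d,q[1].round(2))
    for c in((.46,.333,.08),(.47,.253,.08)):
        for s in(1,-1): print(c,s,r.solve_ik(np.array(c)-.012*n,frame(-n,s*y)))
p=mid+.14*n; r.reach(p,pick_q(p,-n,y)[0])
im,W=cloud("wrist"); np.savez("w1.npz",im=im,W=W); save("w1.png",im); print(r.read_state()["time_s"])
E
```

```text
[[0.0, -0.948, -0.318, 0.081], [1.0, 0.0, 0.0, -0.0], [-0.0, -0.318, 0.948, -0.118], [0.0, 0.0, 0.0, 1.0]] [[333.0, 0.0, 256.0], [0.0, 333.0, 187.0], [0.0, 0.0, 1.0]]
0.14 [ 0.6   0.15  2.17 -0.74  0.33 -0.53]
(0.46, 0.333, 0.08) 1 None
(0.46, 0.333, 0.08) -1 None
(0.47, 0.253, 0.08) 1 None
(0.47, 0.253, 0.08) -1 NoneTraceback (most recent call last):
  File "<stdin>", line 6, in <module>
  File "h.py", line 25, in pick_q
    return c[0][1],c[0][2]
           ~^^^
IndexError: list index out of range
```

Run:
```python
from h import *
psi=np.radians(11.5); ex=np.array([np.cos(psi),np.sin(psi),0]); y=np.array([-np.sin(psi),np.cos(psi),0]); n=-.5736*ex+[0,0,.8192]
for a in range(0,36,5):
    A=np.radians(a); z=np.sin(A)*ex-[0,0,np.cos(A)]; row=[]
    for c in((.46,.333,.08),(.47,.253,.08)):
        g=np.array(c)-.007*n
        for s in(1,-1):
            js=[r.solve_ik(g-.006*z+k*n,frame(z,s*y)) for k in(0,.06,.1)]
            row.append([None if j is None else (round(j[4],2),round(j[5],2)) for j in js])
    # placement: slug vertical, tool rotated about y by 35deg
    B=A-np.radians(35.); pl=[]
    for nm,P in(("L",(.625,.11,.155)),("R",(.658,-.057,.155)),("D",(.493,-.30,.063))):
        ok=[]
        for yaw in range(-180,180,20):
            e=np.array([np.cos(np.radians(yaw)),np.sin(np.radians(yaw)),0]); zz=np.sin(B)*e-[0,0,np.cos(B)]
            yy=np.array([-e[1],e[0],0])
            for s in(1,): 
                f=[r.solve_ik(np.array(P)-.006*zz+[0,0,k],frame(zz,s*yy)) is not None for k in(0,.06)]
                if all(f): ok.append(yaw)
        pl.append((nm,ok))
    print(a,row,pl)
```

```text
0 [[(np.float64(0.92), np.float64(-1.28)), (np.float64(0.99), np.float64(-1.26)), (np.float64(1.04), np.float64(-1.25))], [(np.float64(0.92), np.float64(1.86)), (np.float64(0.99), np.float64(1.88)), (np.float64(1.04), np.float64(1.89))], [(np.float64(0.87), np.float64(-1.42)), (np.float64(0.94), np.float64(-1.41)), (np.float64(1.0), np.float64(-1.4))], [(np.float64(0.87), np.float64(1.72)), (np.float64(0.94), np.float64(1.73)), (np.float64(1.0), np.float64(1.74))]] [('L', [-160, -140, -120, -100, -80, -60, -40, -20, 0, 20, 40, 60, 80, 100, 120, 140, 160]), ('R', [-180, -160, -140, -120, -100, -80, -60, -40, -20, 0, 20, 40, 60, 80, 100, 140, 160]), ('D', [-180, -160, -140, -120, -100, -80, -60, -40, -20, 0, 20, 40, 60, 80])]
5 [[(np.float64(0.8), np.float64(-1.24)), (np.float64(0.87), np.float64(-1.23)), (np.float64(0.93), np.float64(-1.21))], [(np.float64(0.8), np.float64(1.9)), (np.float64(0.87), np.float64(1.92)), (np.float64(0.93), np.float64(1.93))], [(np.float64(0.74), np.float64(-1.4)), (np.float64(0.82), np.float64(-1.39)), (np.float64(0.89), np.float64(-1.38))], [(np.float64(
[... 3597 characters left out ...]
0, -100, -80, -60, -40, -20, 0, 20, 40, 60, 80, 100, 120, 140, 160]), ('R', [-180, -160, -140, -120, -100, -80, -60, -40, -20, 0, 20, 40, 60, 100, 120, 140, 160]), ('D', [-180, -160, -140, -120, -100, -80, -60, -40, -20, 0, 20, 40, 60, 80, 100, 120, 140, 160])]
35 [[None, None, (np.float64(0.32), np.float64(-0.24))], [None, None, (np.float64(0.32), np.float64(2.9))], [None, None, None], [None, None, None]] [('L', [-180, -160, -140, -120, -100, -80, -60, -40, -20, 0, 20, 40, 60, 80, 100, 120, 140, 160]), ('R', [-180, -160, -140, -120, -100, -80, -60, -40, -20, 0, 20, 40, 60, 100, 120, 140, 160]), ('D', [-180, -160, -140, -120, -100, -80, -60, -40, -20, 0, 20, 40, 60, 80, 100, 120, 140, 160])]
```

```bash
cat >> h.py <<'E'
psi=np.radians(11.5); AL=np.radians(17)
def basis(p): return np.array([np.cos(p),np.sin(p),0]),np.array([-np.sin(p),np.cos(p),0])
E
python3 - <<'E'
from h import *
print(r.tip_extent)
ex,y=basis(psi); n=-.5736*ex+[0,0,.8192]; z=np.sin(AL)*ex-[0,0,np.cos(AL)]
p=np.array([.465,.293,.08])+.09*n; q=frame(z,y)
r.reach(p,q); command_gripper(.046,40)
im,W=cloud("wrist"); np.savez("w1.npz",im=im,W=W); save("w1.png",im); print(r.read_state()["time_s"])
hsv=cv2.cvtColor(im,cv2.COLOR_RGB2HSV)
H=(W-[.4919,.2953,.0631])@n
m=((H>.02)&(H<.045)&(hsv[...,1]<60)).astype(np.uint8)
k,l,st,ce=cv2.connectedComponentsWithStats(m)
for i in range(1,k):
    if st[i,4]>150: P=W[l==i]; print(st[i],ce[i].round(),P.mean(0).round(4),H[l==i].mean())
E
```

```text
0.025
3.4667
[348  74  42  37 582] [367.  93.] [0.366  0.3491 0.0234] 0.03211209367335946
[298 217  37  33 796] [316. 231.] [0.447  0.3309 0.0768] 0.032393035235402205
[181 218  38  33 765] [200. 232.] [0.4635 0.2543 0.0768] 0.031873755174758725
[252 289  14  16 165] [259. 297.] [0.4943 0.3008 0.0996] 0.027913838938187833
[292 289  16  18 217] [299. 297.] [0.4869 0.3273 0.1015] 0.030617634620010187
```

View pics/w1.png

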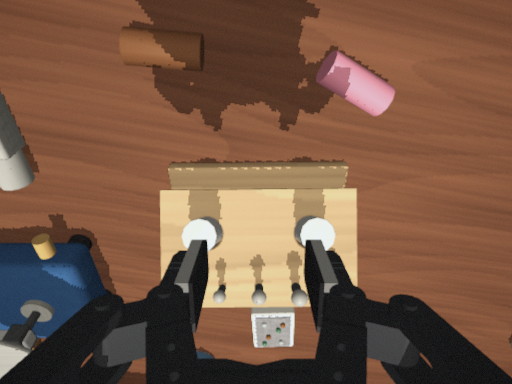

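The wrist view shows the slug tops at px (200,232) and (316,231), square to the image and clear of the punches behind them. I'll refine the axes, then grasp the left one.

Run:
```python
from h import *
D=np.load("w1.npz"); im,W=D["im"],D["W"]; hsv=cv2.cvtColor(im,cv2.COLOR_RGB2HSV)
v,u=np.mgrid[:384,:512]
def plane(P,it=4):
    k=np.ones(len(P),bool)
    for _ in range(it):
        c=P[k].mean(0); n=np.linalg.svd(P[k]-c)[2][2]; n*=np.sign(n[2]); k=abs((P-c)@n)<max(.0015,2*np.std(((P-c)@n)[k])*.7)
    return c,n,k.sum()
m=(u>166)&(u<350)&(v>194)&(v<285)&(hsv[...,1]>80)
c0,n,k=plane(W[m]); print("face",c0,n,np.degrees(np.arccos(n[2])),np.degrees(np.arctan2(-n[1],-n[0])),k)
H=(W-c0)@n
for a in((200,232),(316,231)):
    m=(abs(u-a[0])<24)&(abs(v-a[1])<28)&(H>.022)&(H<.04)&(hsv[...,1]<90)
    c,t,k=plane(W[m]); P=W[m]; P=P[abs((P-c)@t)<.002]
    # circle in the top plane
    e1=np.cross([0,1,0],t); e1/=np.linalg.norm(e1); e2=np.cross(t,e1)
    (x,yy),R=cv2.minEnclosingCircle(np.stack([(P-c)@e1,(P-c)@e2],1).astype(np.float32))
    C=c+x*e1+yy*e2
    print("slug",C.round(4),"R",R,"h",((C-c0)@n).round(4),"n",t.round(3),"tilt",np.degrees(np.arccos(t@n)),k,m.sum())
```

```text
Traceback (most recent call last):
numpy.linalg.LinAlgError: SVD did not converge
```

NaNs (pixels with no reading) need masking out.

```bash
cat > fit.py <<'E'
from h import *
def plane(P,it=5):
    P=P[np.isfinite(P).all(1)]; c=np.median(P,0); k=np.ones(len(P),bool)
    for _ in range(it):
        c=P[k].mean(0); n=np.linalg.svd(P[k]-c,full_matrices=False)[2][2]; n*=np.sign(n[2]); d=abs((P-c)@n); k=d<max(.0012,1.5*np.median(d))
    return c,n,k.sum()
def slugs(im,W,face,pts,hw=24):
    hsv=cv2.cvtColor(im,cv2.COLOR_RGB2HSV); v,u=np.mgrid[:384,:512]; fin=np.isfinite(W).all(2)
    u0,u1,v0,v1=face
    c0,n,k=plane(W[(u>u0)&(u<u1)&(v>v0)&(v<v1)&(hsv[...,1]>80)&fin])
    print("face",c0,n,np.degrees(np.arccos(n[2])),np.degrees(np.arctan2(-n[1],-n[0])),k)
    H=(W-c0)@n
    for a in pts:
        m=(abs(u-a[0])<hw)&(abs(v-a[1])<hw)&(H>.024)&(H<.04)&(hsv[...,1]<90)&fin
        c,t,k=plane(W[m]); P=W[m]; P=P[abs((P-c)@t)<.002]
        e1=np.cross([0,1,0],t); e1/=np.linalg.norm(e1); e2=np.cross(t,e1)
        (x,yy),R=cv2.minEnclosingCircle(np.stack([(P-c)@e1,(P-c)@e2],1).astype(np.float32))
        C=c+x*e1+yy*e2
        print("slug",C.round(4),"R",R,"h",((C-c0)@n).round(4),"n",t.round(3),"tilt",np.degrees(np.arccos(t@n)),k,m.sum())
E
python3 - <<'E'
from fit import *
D=np.load("w1.npz"); slugs(D["im"],D["W"],(166,350,194,285),((200,232),(316,231)))
E
```

```text
face [0.47722127 0.29639523 0.05616978] [-0.56050059 -0.12079909  0.81929645] 34.98557257828867 12.16235462644589 10304
slug [0.4651 0.2534 0.0786] R 0.012000797316432 h 0.0304 n [-0.603 -0.125  0.788] tilt 3.0599653326799476 658 735
slug [0.4484 0.3314 0.0786] R 0.01189335621893406 h 0.0303 n [-0.596 -0.142  0.791] tilt 2.867827038515382 669 763
```

The fits match what's given: face slope 35.0°, slug radius 12 mm, 30.3 mm proud, 80 mm apart. Now I pick the left slug and place it on the left plate.

```bash
cat >> h.py <<'E'
S={"L":(np.array([.4484,.3314,.0786]),np.array([-.596,-.142,.791])),"R":(np.array([.4651,.2534,.0786]),np.array([-.603,-.125,.788]))}
PL={"L":np.array([.625,.1097,.112]),"R":np.array([.6583,-.0567,.112])}
DISH=np.array([.4930,-.3005,.020])
GB=.044  # grasp point above slug bottom
def pitch(k): return np.arccos(S[k][1][2]/np.linalg.norm(S[k][1]))
def st(msg):
    s=r.read_state(); print(msg,"t",round(s["time_s"],2),"p",s["eef_pos"].round(4),"F",s["contact_force"].round(2),"w",round(s["grip_width"],4),"gf",round(float(s["grip_force"]),1))
def pick_rack(k):
    C,t=S[k]; t=t/np.linalg.norm(t); ex,y=basis(np.arctan2(-t[1],-t[0]))
    z=np.sin(AL)*ex-[0,0,np.cos(AL)]; q=frame(z,y); g=C-.006*t-.006*z
    command_gripper(.046,40)
    r.reach(g+.045*t,q); print("stop",r.move_straight(g,speed=.1,max_force=8)); st("at")
    command_gripper(.015,40); st("grip")
    r.move_straight(g+.035*t,speed=.08); r.move_straight(g+.035*t+[0,0,.06],speed=.2); st("up")
def pose_upright(k,bottom,yaw):
    "TCP pose with slug k upright in the hand, its bottom centre at 'bottom'"
    B=AL-pitch(k); ex,y=basis(yaw); z=np.sin(B)*ex-[0,0,np.cos(B)]
    return np.array(bottom)+[0,0,GB]-.006*z, frame(z,y)
E
python3 - <<'E'
from h import *
pick_rack("L")
P=PL["L"]; p,q=pose_upright("L",P,np.arctan2(P[1],P[0]))
r.reach(p+[0,0,.035],q); st("above")
im,W=cloud("scene"); save("s1.png",cv2.resize(im[150:310,200:420],(800,582)))
im,W=cloud("wrist"); save("s1w.png",im)
E
```

```text
stop False
at t 4.62 p [0.4503 0.3315 0.0799] F [-0.26 -0.32  0.19] w 0.0457 gf 0.0
grip t 4.95 p [0.4502 0.3319 0.0803] F [-3.02 -2.39  6.24] w 0.0227 gf 39.1
up t 5.98 p [0.4292 0.3267 0.1666] F [-0.26 -0.25 -3.68] w 0.0225 gf 39.4
above t 7.11 p [0.6265 0.111  0.1953] F [-0.36  0.32 -3.17] w 0.0229 gf 39.3
```

View pics/s1.png

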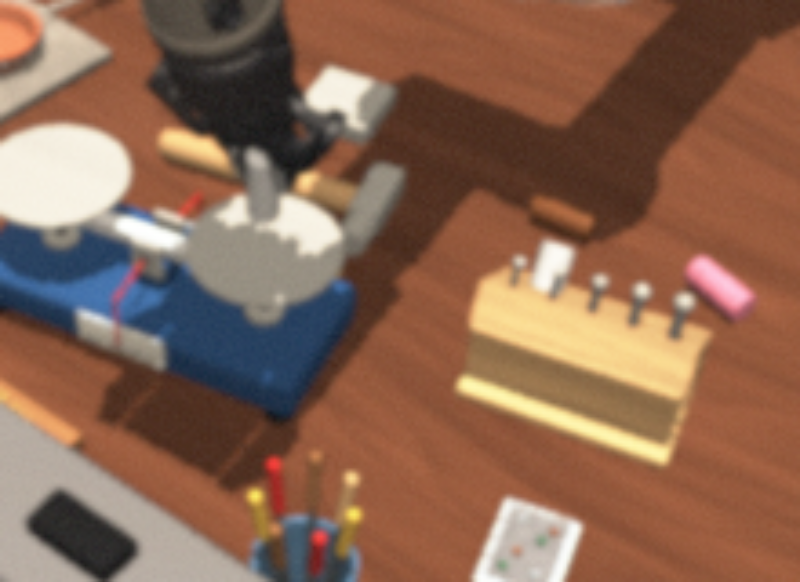

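The scene crop shows the slug held near-upright over the left plate at px (262,185), and its rack bore is empty. I'll check verticality from the depth reading, then set it down.

```bash
cat >> h.py <<'E'
def lean(xy,z0,z1):
    "tilt of a held slug, from centroids of the seen surface by height (scene camera)"
    im,W=cloud("scene"); sat=cv2.cvtColor(im,cv2.COLOR_RGB2HSV)[...,1]
    m=np.isfinite(W).all(2)&(np.hypot(W[...,0]-xy[0],W[...,1]-xy[1])<.025)&(W[...,2]>z0)&(W[...,2]<z1)&(sat<80); P=W[m]
    if len(P)<30: print("lean: few",len(P)); return
    sl=[np.degrees(np.arctan(np.polyfit(P[:,2],P[:,i],1)[0])) for i in(0,1)]; print("lean deg x,y",np.round(sl,1),len(P),"centre",P.mean(0).round(4),"zmin",P[:,2].min().round(4)); return sl
def set_down(p,depth,f=1.5):
    hit=r.move_straight(p-[0,0,depth],speed=.03,max_force=f); print("hit",hit); st("down")
E
python3 - <<'E'
from h import *
P=PL["L"]; p,q=pose_upright("L",P,np.arctan2(P[1],P[0]))
sl=lean(P[:2],P[2]+.028,P[2]+.035+.022)
if sl is None or max(map(abs,sl))<6:
    r.move_straight(p+[0,0,.004],speed=.08)
    set_down(p,.016); sl=lean(P[:2],.108,.125)
    im,W=cloud("scene"); save("s2.png",cv2.resize(im[150:310,200:420],(800,582)))
E
```

```text
lean deg x,y [3.9 5.4] 71 centre [0.6348 0.1158 0.1565] zmin 0.1437
hit True
down t 8.28 p [0.6274 0.1099 0.1533] F [ 0.43 -0.32  3.22] w 0.023 gf 39.7
lean deg x,y [11.6 -9.2] 45 centre [0.6359 0.115  0.1166] zmin 0.108
```

View pics/s2.png

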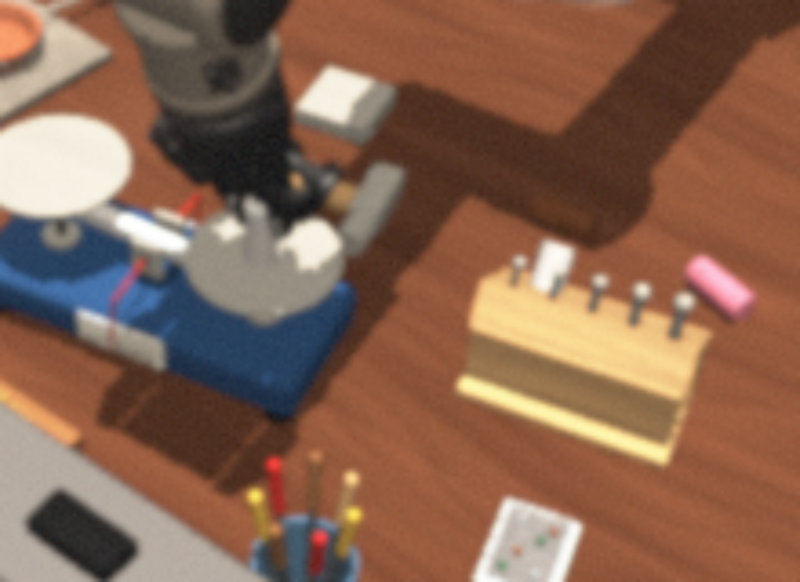

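The left plate is at its lower stop with the slug standing on it (bottom at about 0.104, as expected). I'll release it, verify, then fetch the second slug.

```bash
cat >> h.py <<'E'
def plates():
    "heights of plates and top of anything standing on them, from the top camera"
    im,W=cloud("top"); o={}
    for k,P in PL.items():
        d=np.hypot(W[...,0]-P[0],W[...,1]-P[1]); Z=W[(d<.05)&(W[...,2]>.09)]
        t=W[(d<.05)&(W[...,2]>.138)]
        o[k]=(np.median(Z[:,2]).round(4), len(t), t.mean(0).round(4) if len(t) else None, t.max(0)[2].round(4) if len(t) else None)
    print(o); return o
E
python3 - <<'E'
from h import *
command_gripper(.05); st("open")
s=r.read_state()["eef_pos"]; r.move_straight(s+[0,0,.07],speed=.15)
r.reach(np.array([.48,.22,.22]),r.read_state()["eef_rot"])
st("away"); o=plates()
im,W=cloud("scene"); save("s3.png",cv2.resize(im[150:310,200:420],(800,582)))
if o["L"][1]>20: pick_rack("R")
E
```

```text
open t 8.76 p [0.6268 0.1099 0.1517] F [-0.22 -0.75 -0.14] w 0.05 gf 0.0
away t 10.13 p [0.4808 0.2196 0.2196] F [0.25 0.55 0.14] w 0.0501 gf 0.0
{'L': (np.float64(0.1016), 87, array([0.626 , 0.1081, 0.1503]), np.float64(0.1547)), 'R': (np.float64(0.1201), 0, None, None)}
stop False
at t 12.11 p [0.467  0.2537 0.0795] F [ 0.07 -0.4  -0.15] w 0.0458 gf 0.0
grip t 12.43 p [0.467  0.2539 0.0803] F [-1.92  0.41  4.24] w 0.0225 gf 39.1
up t 13.47 p [0.4457 0.2493 0.1666] F [-0.06  0.04 -2.52] w 0.0231 gf 39.3
```

View pics/s3.png

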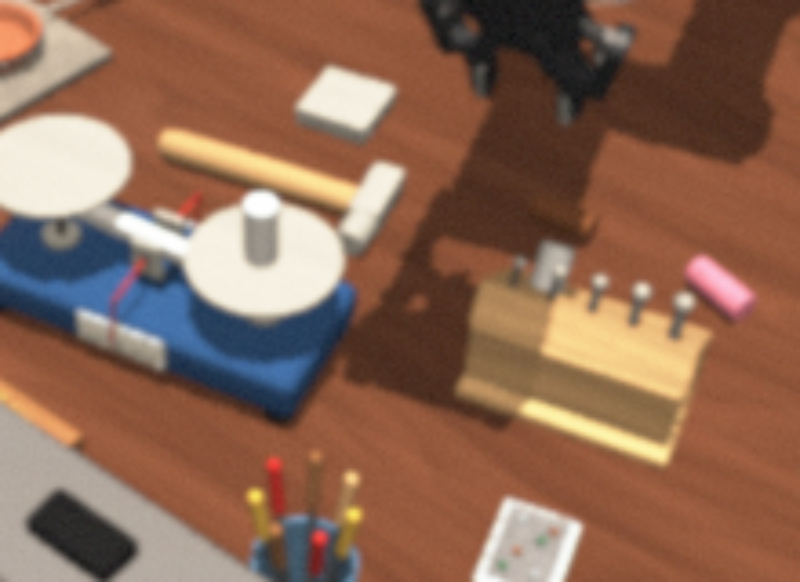

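The slug stands upright in the middle of the left plate, at crop px (261,228). The second slug is gripped, so I'll carry it over high and set it on the raised right plate.

Run:
```python
from h import *
s=r.read_state()["eef_pos"]; r.move_straight([s[0],s[1],.27],speed=.25)
P=PL["R"].copy(); P[2]=.1205; p,q=pose_upright("R",P,np.arctan2(P[1],P[0]))
r.reach([p[0],p[1],.27],q); r.move_straight(p+[0,0,.007],speed=.12); r.hold(.15); st("above")
hit=r.move_straight(p-[0,0,.006],speed=.015,max_force=1.2); print(hit); st("down")
command_gripper(.05); st("open")
s=r.read_state()["eef_pos"]; r.move_straight(s+[0,0,.07],speed=.15)
r.reach([.48,-.12,.27],q); st("away"); plates()
r.hold(2.); plates(); r.hold(1.); st("settled"); o=plates()
im,W=cloud("scene"); save("s4.png",cv2.resize(im[150:310,150:370],(800,582)))
```

```text
above t 16.49 p [ 0.6608 -0.0569  0.1782] F [ 0.52  0.18 -2.23] w 0.0226 gf 39.2
True
down t 16.98 p [ 0.6603 -0.057   0.1708] F [ 1.19 -0.45  0.35] w 0.0228 gf 39.5
open t 17.36 p [ 0.66   -0.0568  0.1705] F [-0.   -0.26 -0.1 ] w 0.05 gf 0.0
away t 18.77 p [ 0.4807 -0.1199  0.2695] F [-0.07  0.12 -0.34] w 0.0499 gf 0.0
{'L': (np.float64(0.1017), 86, array([0.6261, 0.1082, 0.1504]), np.float64(0.1546)), 'R': (np.float64(0.1207), 311, array([ 0.6353, -0.0717,  0.42  ]), np.float64(0.5786))}
{'L': (np.float64(0.1016), 87, array([0.626 , 0.1081, 0.1503]), np.float64(0.1558)), 'R': (np.float64(0.1207), 300, array([ 0.6353, -0.0718,  0.4203]), np.float64(0.5783))}
settled t 21.87 p [ 0.48 -0.12  0.27] F [-0.26 -0.26 -0.08] w 0.0501 gf 0.0
{'L': (np.float64(0.1017), 88, array([0.6259, 0.108 , 0.1503]), np.float64(0.1538)), 'R': (np.float64(0.1209), 302, array([ 0.6355, -0.0715,  0.4168]), np.float64(0.5785))}
```

View pics/s4.png

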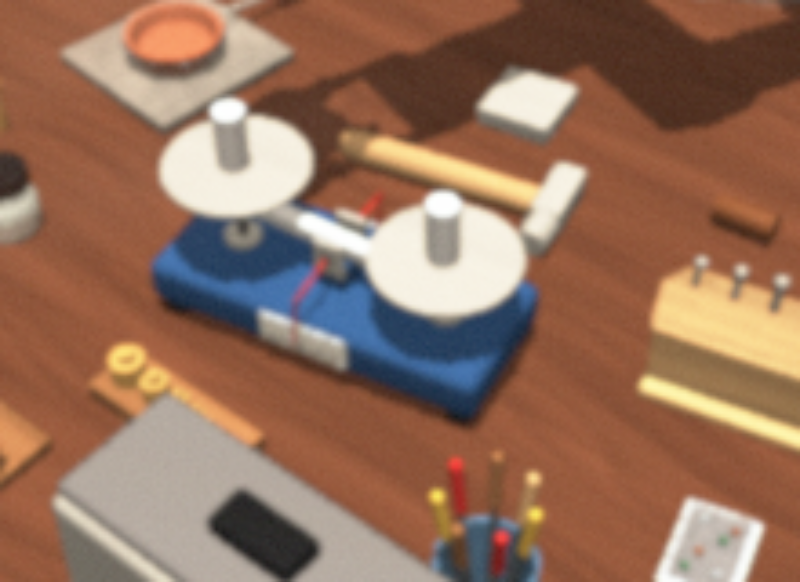

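Both slugs stand on their plates, at crop px (442,228) left and (229,135) right. After about 4 s the left plate stays at its low stop (0.102) and the right one is high (0.121). The left slug is therefore the silver one and goes into the dish.

Run:
```python
from h import *
dn=[0,0,-1]
g=np.array([.6255,.109,.103+.042+.006]); q=frame(dn,basis(np.arctan2(g[1],g[0]))[1])
r.reach([g[0],g[1],.25],q); print(r.move_straight(g,speed=.12,max_force=6)); st("at")
command_gripper(.015,40); st("grip")
r.move_straight(g+[0,0,.04],speed=.025); r.move_straight([g[0],g[1],.3],speed=.2); st("up")
d=np.array([.4928,-.299,.020+.042+.006]); q=frame(dn,basis(np.arctan2(d[1],d[0]))[1])
r.reach([d[0],d[1],.3],q); r.move_straight(d+[0,0,.01],speed=.15); r.hold(.15); st("above")
print(r.move_straight(d-[0,0,.008],speed=.015,max_force=1.2)); st("down")
command_gripper(.05); st("open")
r.move_straight(d+[0,0,.1],speed=.15); r.reach([.3,-.45,.28],q); r.hold(.5); st("away")
plates()
im,W=cloud("scene"); save("s5.png",cv2.resize(im[110:270,130:350],(800,582)))
```

```text
False
at t 24.0 p [0.626  0.1089 0.1519] F [-0.35  0.42  0.61] w 0.0498 gf 0.0
grip t 24.35 p [0.6259 0.1091 0.152 ] F [-0.62 -0.16  5.01] w 0.0231 gf 39.2
up t 26.79 p [0.625  0.109  0.2987] F [-0.4  -0.66 -3.27] w 0.0232 gf 39.3
above t 30.16 p [ 0.4931 -0.2992  0.0787] F [ 0.26  0.92 -2.74] w 0.0227 gf 39.2
True
down t 30.83 p [ 0.4928 -0.299   0.0695] F [ 0.51 -0.07  5.15] w 0.0224 gf 40.0
open t 31.21 p [ 0.4921 -0.2984  0.0684] F [ 0.12 -0.43  1.32] w 0.05 gf 0.0
away t 33.58 p [ 0.3002 -0.4499  0.2799] F [-0.59 -0.18 -0.01] w 0.0498 gf 0.0
{'L': (np.float64(0.1201), 0, None, None), 'R': (np.float64(0.1016), 88, array([ 0.6585, -0.0568,  0.1504]), np.float64(0.1558))}
```

View pics/s5.png

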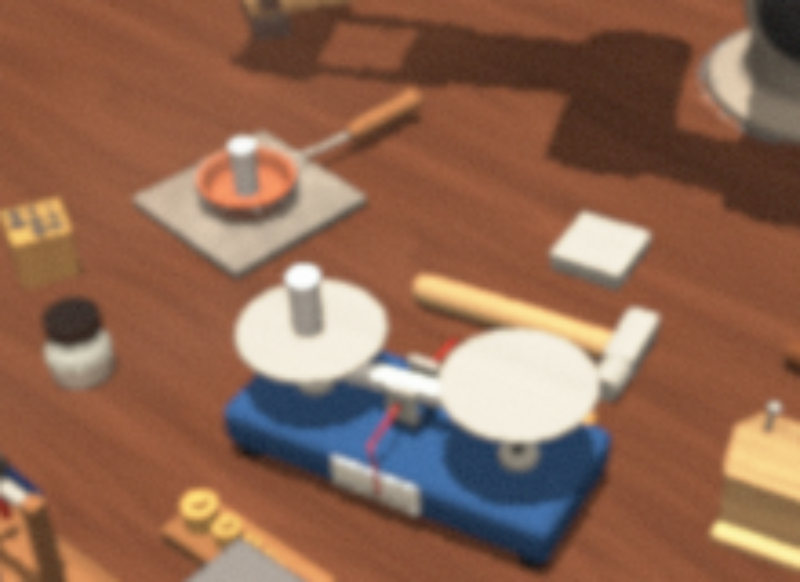

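The silver slug stands in the dish at crop px (243,165), and the lighter one stands on the right plate at (304,300). Nothing else has moved, so I'm handing in the job.

```bash
python3 -c "
from h import *
print(r.finish_job())"
```

```text
the job is handed in; nothing more can be done
None
```

The left plate dropped, so that slug (the silver one) now stands in the melting dish, and the lighter one is still standing on the right plate; I handed the job in at about 34 s.

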